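# Press the end cap onto a serving board with the bench clamp, then open the clamp

### The job

Pump the clamp's trigger until the end cap of the small wooden serving board is pressed fully home, and keep the trigger squeezed firmly (but without forcing it) for a moment when it goes hard. Then press the release lever down and slide the jaw all the way back, so that the board lies free in the clamp. Work only through the clamp: do not push or touch the board or its cap, and leave the other things on the worktop where they are.

Things in the scene. Friction and masses are not known exactly. Their poses are not given: they have to be found in the camera images.
- clamp: Bench bar clamp, fixed, on 12 mm feet: wooden base 298 x 96 x 10 mm, two dark steel side cheeks (x -52 to 30, y +-27, 48 mm above the origin). Origin under the base, 12 mm above the worktop, below the trigger's pivot on the centre line; z up, x along the centre line the way the jaw advances (to board and end stop). The base runs from x = -55 to 243 mm, with low rims beside the board.
- trigger (a joint): Trigger angle: 0 at rest, leaning 0.4 rad back (to the clamp's -x); 0.8 fully squeezed, against its own stop. A fork hinged 22 mm above the clamp's origin; a spring brings it back. The first 0.2 rad is idle. A full stroke (over 0.77) from rest moves the jaw 12 mm (two teeth), a short one 6 or 0; a ratchet keeps the jaw there (it may fall back by under a tooth).
- trigger_bar (a point): Middle of the trigger's black cross bar (16 mm thick, 56 mm along the clamp's y, 96 mm from the pivot). Push it from behind, to +x: 2 to 5 N while the jaw runs free, 7 to 12 N as the cap goes on; with the cap home the trigger goes hard before its stroke ends and the push climbs within 5 to 10 mm. A firm squeeze: 15 to 20 N, held half a second; over about 25 N crushes the wood.
- jaw: Moving jaw: dark steel block 18 x 60 x 36 mm with an upright post, on a toothed bar that slides through the clamp. Its origin is at the clamp's origin when fully back (rear stop) and moves along the clamp's x as it advances, up to 55 mm; pushing face 52 mm ahead of its origin. Starts 0 to 6 mm advanced. With the release pressed it slides at about 4 N; else it moves forward only.
- jaw_post (a point): Grip point on the jaw's upright round post (20 mm diameter, from 49 to 95 mm above the jaw's origin): on its axis, 76 mm above and 43 mm ahead of the jaw's origin.
- release (a joint): Angle of the release lever: 0 = up, ratchet engaged; 0.35 = pressed fully down; from about 0.25 the ratchet is lifted off. A stiff lever at the rear end of the clamp, hinged 38 mm behind the clamp's origin; it needs 5 to 12 N down on its paddle (more when the jaw is still under load) and stays where it is left.
- release_paddle (a point): Middle of the top of the release lever's flat ribbed paddle (40 mm along the clamp's x, 36 mm across; 64 mm above the clamp's origin when up), 100 mm behind the clamp's origin. Pressed fully down it sinks about 21 mm.
- end_stop: Fixed wooden block across the far end of the clamp's bed (18 x 84 x 26 mm), against which the board is pressed. Origin on the bed in the middle of its near face; axes as the clamp's.
- board: Small wooden serving board lying loose on the clamp's bed between jaw and end stop, 100 (x) x 80 x 16 mm without its cap. Origin at the middle of its underside, x towards the end stop. It starts up to 5 mm short of the end stop.
- cap_mid (a point): Centre of the board's wooden end cap (20 x 80 x 16 mm, on two dowels, at the jaw's end of the board). In the board's frame x = -60 mm when fully home; it starts 8 to 18 mm farther out. It is a tight fit: about 22 N of jaw force to move it, which the trigger multiplies from its push (about 4.5 to 1).
- jam: Jam jar with a dark lid, 63 x 68 x 115 mm; a bystander. Origin at the middle of its underside.
- salt: Grey and clear salt shaker, 44 mm across, 90 mm high; a bystander. Origin at the middle of its underside.
- tape: Roll of black tape, 60 mm across, 18 mm high; a bystander. Origin at the middle of its underside.
- teaspoon: Steel teaspoon, 134 x 27 x 12 mm; a bystander. Origin at the middle of its underside.

How it is judged:
On the way, in this order (a step that is already met when the one before it is completed fails the run):
1. the end cap is fully home (gap under 1.3 mm) and the squeezed trigger keeps it clamped with more than 45 N of jaw force (x of cap_mid in the frame of board above -0.0613 m and contact force between jaw and board above 45 N and value of joint trigger above 0.1 rad), for 0.2 s.
2. the release lever is pressed down (value of joint release above 0.25 rad), for 0.2 s.
At the end, for the whole second after the job is handed in: The end cap is fully home on the board (gap under 1.3 mm), the jaw is back within 4 mm of its rear stop, the trigger is back at rest (under 0.1 rad), and the board lies still on the bed within 10 mm of the end stop (x of cap_mid in the frame of board above -0.0613 m and x of jaw in the frame of clamp below 0.004 m and linear speed of each of jaw, board below 0.01 m/s and value of joint trigger below 0.1 rad and x of board in the frame of end_stop above -0.06 m and z of board in the frame of end_stop below 0.005 m); the robot touches nothing.
It fails at once if the jaw presses on the board with more than 120 N (wood crushed) (contact force between jaw and board above 120 N).
It fails at once if the robot pushes the board or its cap itself (over 2 N) (contact force between any of the fingers, the arm and board above 2 N).
It fails at once if a bystander (jam jar, salt shaker, tape or teaspoon) is moved by more than 20 mm (distance of any of jam, salt, tape, teaspoon from where it was at the start of the episode above 0.02 m).
It also fails if it takes over 66 s, if anything falls off the work surface, if the arm or the gripper's body presses on something with over 40 N, if the wrist force passes 120 N, or if a joint passes its speed limit or range.

### The arm

A 7-joint arm with a two-finger parallel gripper is mounted at the origin on a cart in front of the work surface, level with it; the furniture and walls round the work are solid. World frame = base frame: x ahead of the robot, y to its left, z up, the work surface at z = 0. Lengths are in m, angles in rad, forces in N, time in s.
With the tool pointing down it reaches from about 0.4 to 0.9 m from the base axis. Payload 5.6 kg.
Tool frame: the origin (TCP) lies on the centre line of the jaws, within the pads' length; the fingertips stand 22 mm ahead of it and the grasp point (between the pads) lies 3 mm ahead of it; z points along the fingers, y is the line along which they close (so a half turn about z gives the same grasp; the last joint's range is limited). The gripper opens to 92 mm and grips with 3 to 60 N. Pads are 20 mm wide; open, the fingers measure 128 mm over their backs; the gripper's body (75 mm by 189 mm) begins 69 mm behind the grasp point.
Start: joints at [1.149, 0.468, -0.012, 1.603, 0.006, 1.071, -0.056], TCP at [0.24, -0.604, 0.237] pointing down, gripper open.
Joint ranges: [-2.53, 2.53], [-0.31, 2.02], [-1.57, 1.55], [0.28, 2.44], [-1.29, 4.43], [0.15, 1.84], [-2.92, 2.92]. Speed limits (rad/s): [2.57, 2.57, 3.14, 3.14, 3.14, 3.14, 3.14].

### API

Orientations are given as a unit quaternion [w, x, y, z].
In Python, from station import * gives the robot as it stands.
- The arm moves only by the tool move_arm, never from a script. Its argument "plan" is text: rows parted by semicolons, each of 5 numbers parted by spaces: the finger opening in mm, from 0 to 91.9, then the shift along the world's x, y, z in mm, then the turn about the world's z in rad. In form: gripper x y z twist; .... A call has 1 to 10 rows; each row shifts and turns the commanded pose from where the row before left it; what a row does not reach is not made up. A row lasts 1/12 s, in which the tool goes at most 41.7 mm and 7.16 degrees, less where a joint would pass 70% of its speed; a pose out of reach is approached as far as the arm can. A call with a gripper value outside its range is refused whole. The fingers move at their own pace and stop on an object; the grip force is fixed at half the most. Time passes only in rows, so rows that do not move let the fingers close. It gives the time, the measured TCP pose, the force, the opening and the grip force at its end, in the units of the state.
- observe(): the state, without advancing time (a new reading comes with each control period).
- grab_frame(name): name is "scene" or "side" or "wrist"; returns (picture, depth): 480x640x3 uint8, red, green, blue; 480x640 float32, m along the optical axis (not along the pixel's ray), 0 where there is no reading.
- get_calibration(name): a dict with "fx", "fy", "cx", "cy" (pixels), "R" (3x3) and "t" (3): a world point X has camera coordinates R X + t. Camera axes: x right, y down, z forward; pixel columns grow to the right and rows downward; lengths in m; the calibration is good to about 2 mm. The wrist camera is an equidistant fisheye: a pixel r from the principal point sees the ray r / f radians off the axis. A picture is of the moment at which its call begins: read the wrist's pose just before it. get_calibration takes no time and is no camera call; for the wrist camera it gives the pose at the moment of the call.
- sign_off(): hands the job in; it is judged then, once.
Trained networks look in the newest picture that a camera, given by its name, has taken for a name from the list of things; names that differ only in an ending like _2 or _b are one class to them, and where a whole thing is asked for, a point or a joint stands for the part that bears it (a point fixed in the world has none). Each returns a list of dicts, best first, with "p" (0 to 1); they miss things now and then, are a little off and sometimes report something else, mostly with a low value. They report only what shows in the picture. A call takes as long as a camera call.
- recognise(camera, label): "box" ([left, top, width, height] as shares, 0 to 1, of the picture: columns of its width, rows of its height, round what is visible of it).
- cut_out(camera, label): "pixels" (480x640 bool, what is visible of it) and "box" ([left, top, width, height] as shares, 0 to 1, of the picture: columns of its width, rows of its height, round what is visible of it).
The state is a dict: "t": time; "q": joint angles; "dq": joint speeds; "tau": joint torques, N m; "ee_pos": TCP position; "tool_rot": TCP orientation; "contact_force": force on the tool from outside, world axes, zero at the start; "moment": the same for the moment, N m; "grip_width": opening from 0.0 (shut) to 1.0 (fully open); "grasp_force": force on a finger pad.
Only numpy, scipy, OpenCV 4.12 (cv2) and the standard library are available. Lean on these libraries where they do the work, as an engineer would, in place of code of your own. Each camera call takes 0.05 s, during which the arm holds its last target. There are 200 camera calls.

## Working session

There is one attempt and no reset: what is moved stays moved. The work goes in short steps, Python scripts to look and compute and a tool call to move; the robot and the scene stay as the last step left them, time stands still between calls to the robot, and variables do not carry over. Pictures are saved under pics/ and viewed, at most 10 in all, crops included, and the job is handed in when it is done.

Besides the shell and the picture viewer there is one more tool, called as a command line: name --argument value ..., lists and objects as JSON in quotes. move_arm: Moves the arm, as the interface text tells. Its arguments: {"type":"object","properties":{"plan":{"type":"string"}},"required":["plan"]}

```bash
mkdir -p pics; cat > h.py <<'E'
from station import *
import numpy as np, cv2
def snap(c,name=None):
    p,d=grab_frame(c)
    if name: cv2.imwrite('pics/'+name+'.png',p[:,:,::-1])
    return p,d
def world(c,uv,z,K=None):
    K=K or get_calibration(c);R=np.array(K['R']);t=np.array(K['t'])
    return R.T@(np.array([(uv[0]-K['cx'])/K['fx']*z,(uv[1]-K['cy'])/K['fy']*z,z])-t)
def cloud(c,mask,d,K=None):
    K=K or get_calibration(c);R=np.array(K['R']);t=np.array(K['t'])
    v,u=np.nonzero(mask&(d>0));z=d[v,u]
    return (np.stack([(u-K['cx'])/K['fx']*z,(v-K['cy'])/K['fy']*z,z],1)-t)@R
E
python3 - <<'E'
from h import *
for c in ['scene','side']:
    p,d=snap(c,c+'0')
    for l in ['clamp','trigger_bar','jaw_post','release_paddle','end_stop','board','jam','salt','tape','teaspoon']:
        r=cut_out(c,l)
        if r:
            P=cloud(c,r[0]['pixels'],d)
            if len(P): print(c,l,round(r[0]['p'],2),len(P),np.round(np.median(P,0),3),np.round(np.percentile(P,2,axis=0),3),np.round(np.percentile(P,98,axis=0),3))
print(observe())
E
```

```text
scene clamp 0.83 2590 [ 0.446 -0.261  0.053] [ 0.412 -0.477  0.016] [ 0.522 -0.166  0.129]
scene trigger_bar 0.87 406 [ 0.458 -0.243  0.109] [ 0.428 -0.301  0.034] [ 0.482 -0.23   0.131]
scene jaw_post 0.71 402 [ 0.456 -0.314  0.062] [ 0.435 -0.356  0.024] [ 0.489 -0.223  0.108]
scene release_paddle 0.81 370 [ 0.448 -0.187  0.075] [ 0.43  -0.242  0.03 ] [ 0.471 -0.161  0.078]
scene end_stop 0.77 257 [ 0.482 -0.49   0.046] [ 0.446 -0.543  0.005] [ 0.524 -0.481  0.051]
scene board 0.87 1084 [ 0.471 -0.419  0.038] [ 0.435 -0.479  0.027] [ 0.519 -0.356  0.041]
scene jam 0.67 1286 [ 0.656 -0.278  0.088] [ 0.638 -0.318  0.015] [ 0.693 -0.263  0.126]
scene salt 0.95 519 [ 0.654 -0.206  0.06 ] [ 0.643 -0.226  0.017] [ 0.673 -0.196  0.099]
scene tape 0.91 714 [ 0.393 -0.03   0.027] [ 0.366 -0.062  0.015] [ 0.421 -0.006  0.031]
scene teaspoon 0.66 191 [ 0.603 -0.231  0.016] [ 0.592 -0.317  0.012] [ 0.615 -0.197  0.023]
side clamp 0.81 3330 [ 0.451 -0.253  0.053] [ 0.412 -0.453  0.016] [ 0.513 -0.167  0.128]
side trigger_bar 0.73 623 [ 0.455 -0.246  0.097] [ 0.429 -0.315  0.029] [ 0.481 -0.23  
[... 765 characters left out ...]
01051,  0.46748477, -0.01158618,  1.60271383,  0.00602637,
        1.07137043, -0.05634581]), 'dq': array([ 1.58320436e-03, -1.01594654e-03,  8.30779588e-04, -1.36403741e-03,
       -8.43126310e-05,  6.76179962e-05, -1.59036613e-03]), 'tau': array([ 8.25875850e-04, -5.20415711e+01, -1.21980676e-02, -2.44053340e+01,
       -5.65692619e-02,  1.16040482e-02,  3.63748848e-05]), 'ee_pos': array([ 0.24031491, -0.6039549 ,  0.23659652]), 'tool_rot': array([ 3.65902298e-05,  9.82129701e-01,  1.88205336e-01, -2.65633793e-05]), 'contact_force': array([-0.23133231, -0.40923391,  1.11710128]), 'moment': array([ 0.05594618, -0.01312087, -0.02933002]), 'grasp_force': 0.0, 'grip_width': 0.9975604455894066}
```

View pics/scene0.png

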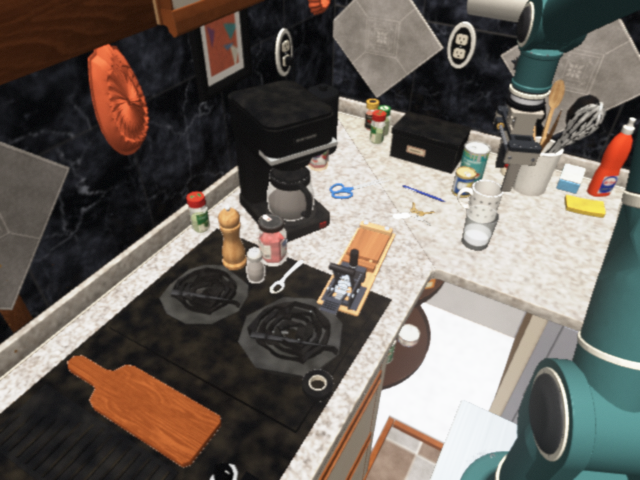

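View pics/side0.png

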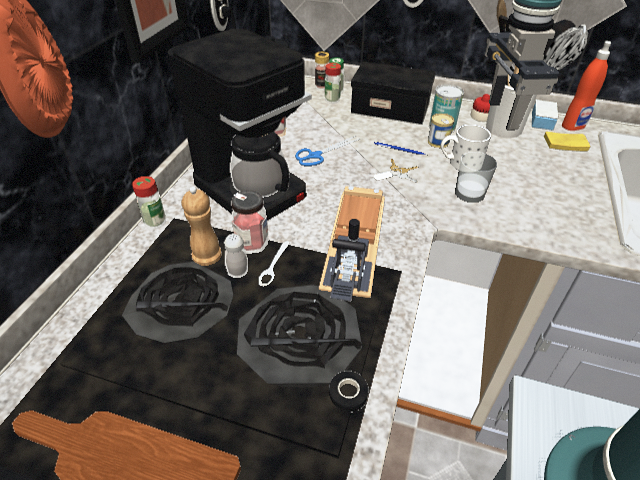

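The clamp lies along world −y, with the paddle nearest at side-camera pixel (343,293), the post at (353,230) and the end stop at the far end, (365,190). The jam jar, salt shaker and teaspoon are off to its left, and the tape is to the lower right. Next I'll fit its axis.

```bash
python3 - <<'E'
from h import *
for c in ['scene','side']:
    p,d=snap(c)
    for l,z0,z1 in [('trigger_bar',.118,.14),('release_paddle',.066,.085),('jaw_post',.09,.12),('board',.03,.045)]:
        r=cut_out(c,l)
        P=cloud(c,r[0]['pixels'],d);P=P[(P[:,2]>z0)&(P[:,2]<z1)]
        if len(P)<5: continue
        rc=cv2.minAreaRect((P[:,:2]*1000).astype(np.float32))
        print(c,l,len(P),np.round(P.mean(0),4),np.round(P[:,2].max(),4),np.round(rc[0],1),np.round(rc[1],1),round(rc[2],1))
E
```

```text
Traceback (most recent call last):
IndexError: list index out of range
```

move_arm --plan "10 20 38 0 0.12; 10 20 38 0 0.12; 10 20 38 0 0.12; 10 20 38 0 0.12; 10 20 38 0 0.12; 10 20 38 0 0.12; 10 20 38 0 0.12; 10 20 38 0 0.12; 10 20 38 0 0.12; 10 20 38 0 0.12"

```text
t: 2.03
ee_pos: [0.435, -0.2335, 0.237]
tool_rot: [0.001, 0.702, 0.712, -0.0]
contact_force: [0.1, -0.1, -0.0]
grip_width: 0.298
grasp_force: 0.0
```

```bash
python3 - <<'E'
from h import *
snap('wrist','w0')
for c in ['side','scene']:
    p,d=snap(c)
    for l,z0,z1 in [('trigger_bar',.118,.14),('release_paddle',.066,.085),('jaw_post',.09,.12),('board',.03,.045),('end_stop',.04,.06)]:
        r=cut_out(c,l)
        if not r: print(c,l,'none');continue
        P=cloud(c,r[0]['pixels'],d);P=P[(P[:,2]>z0)&(P[:,2]<z1)]
        if len(P)<5: continue
        rc=cv2.minAreaRect((P[:,:2]*1000).astype(np.float32))
        print(c,l,len(P),np.round(P.mean(0),4),np.round(P[:,2].max(),4),np.round(rc[0],1),np.round(rc[1],1),round(rc[2],1))
E
```

```text
side trigger_bar 292 [ 0.4541 -0.236   0.1257] 0.131 [ 454.7 -238.8] [55.9 16. ] 7.1
side jaw_post 122 [ 0.4641 -0.3158  0.1015] 0.1078 [ 464.5 -319. ] [19.2 20.1] 64.6
side board 989 [ 0.4745 -0.408   0.0365] 0.0399 [ 477.7 -418.7] [ 79.8 132.5] 6.6
side end_stop 95 [ 0.4874 -0.4913  0.0454] 0.0495 [ 475.9 -494.3] [59.2 19.6] 2.7
scene trigger_bar 189 [ 0.4533 -0.2357  0.1271] 0.1331 [ 454.8 -237.7] [56.3 15.8] 7.2
scene release_paddle 289 [ 0.4479 -0.183   0.0747] 0.0803 [ 449.7 -194.1] [35.4 67.9] 8.1
scene jaw_post 61 [ 0.4625 -0.3143  0.1021] 0.1103 [ 463.3 -315.6] [15.1 14.7] 23.9
scene board 905 [ 0.4689 -0.4164  0.0374] 0.043 [ 477.3 -418.7] [ 80.2 133. ] 6.0
scene end_stop 12 [ 0.4749 -0.3623  0.0406] 0.0414 [ 472.8 -361.4] [70.9 14.5] 8.4
```

View pics/w0.png

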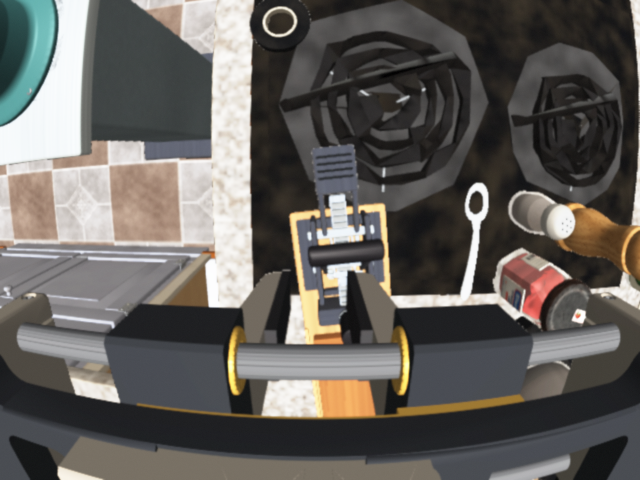

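The wrist picture shows the bar at (346,252), the paddle at (336,170), and the bystanders well clear on the right. The fit puts the clamp yaw at about 0.12 rad off −y and the bar at (0.4547, −0.238), with the origin at about (0.459, −0.275). I expect about 38 mm of jaw travel.

move_arm --plan "3 8 16 0 0.105; 3 8 16 0 0; 3 0 0 -35 0; 3 0 0 -35 0; 3 0 0 -34 0; 3 0 0 0 0; 3 0 0 0 0"

```text
t: 3.27
ee_pos: [0.4495, -0.2028, 0.1317]
tool_rot: [-0.002, 0.666, 0.746, -0.0]
contact_force: [0.3, 0.2, 0.1]
grip_width: 0.032
grasp_force: 0.0
```

```bash
python3 - <<'E'
from h import *
snap('wrist','w1'); s=observe();print(s['ee_pos'],s['tool_rot'],s['contact_force'])
E
```

```text
[ 0.45089737 -0.203336    0.13335765] [3.56989319e-05 6.66135504e-01 7.45830715e-01 1.84095300e-04] [ 0.05640321 -0.40978103 -0.08827984]
```

View pics/w1.png

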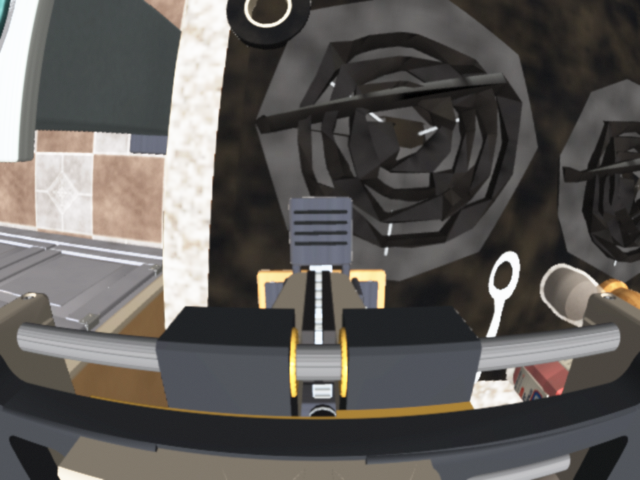

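The fingers sit centred behind the bar and in line with the clamp. Starting the first stroke.

move_arm --plan "3 1.6 -13 0 0; 3 1.6 -13 0 0; 3 1.6 -13 0 0; 3 1.6 -13 0 0; 3 1.6 -13 0 0; 3 1.6 -13 0 0"

```text
t: 3.82
ee_pos: [0.4606, -0.2824, 0.133]
tool_rot: [0.0, 0.666, 0.746, 0.001]
contact_force: [1.5, 6.4, -4.1]
grip_width: 0.037
grasp_force: 3.0
```

move_arm --plan "3 0.6 -5 0 0; 3 0.6 -5 0 0; 3 0 0 0 0; 3 0 0 0 0"

```text
t: 4.15
ee_pos: [0.4609, -0.2911, 0.1321]
tool_rot: [-0.001, 0.666, 0.746, 0.0]
contact_force: [0.7, 4.4, -2.6]
grip_width: 0.033
grasp_force: 2.4
```

move_arm --plan "3 0.2 -2 0 0; 3 0 0 0 0"

```text
t: 4.32
ee_pos: [0.461, -0.2923, 0.132]
tool_rot: [-0.001, 0.666, 0.746, 0.0]
contact_force: [0.7, 5.0, -4.0]
grip_width: 0.03
grasp_force: 2.9
```

move_arm --plan "3 0.2 -2 0 0; 3 0 0 0 0"

```text
t: 4.48
ee_pos: [0.4612, -0.2937, 0.1319]
tool_rot: [-0.001, 0.666, 0.746, 0.0]
contact_force: [1.1, 4.7, -4.2]
grip_width: 0.033
grasp_force: 3.3
```

move_arm --plan "3 0.2 -2 0 0; 3 0 0 0 0"

```text
t: 4.65
ee_pos: [0.4613, -0.2954, 0.1317]
tool_rot: [-0.002, 0.666, 0.746, 0.0]
contact_force: [1.6, 6.4, -5.5]
grip_width: 0.032
grasp_force: 3.7
```

move_arm --plan "3 0.2 -2 0 0; 3 0 0 0 0"

```text
t: 4.82
ee_pos: [0.4615, -0.2967, 0.1315]
tool_rot: [-0.002, 0.665, 0.746, 0.001]
contact_force: [1.4, 8.1, -5.6]
grip_width: 0.036
grasp_force: 4.3
```

move_arm --plan "3 0.2 -2 0 0; 3 0 0 0 0; 3 0 0 0 0"

```text
t: 5.07
ee_pos: [0.4615, -0.2969, 0.1315]
tool_rot: [-0.003, 0.665, 0.747, 0.001]
contact_force: [0.3, 11.2, -3.1]
grip_width: 0.033
grasp_force: 6.2
```

```bash
cat >> h.py <<'E'
def meas(c='side'):
    p,d=snap(c)
    u=np.array([.12,-.993]);o=np.array([.459,-.275])
    for l,z0,z1 in [('trigger_bar',.118,.14),('jaw_post',.09,.12),('board',.03,.045)]:
        r=cut_out(c,l)
        if not r: print(l,'none');continue
        P=cloud(c,r[0]['pixels'],d);P=P[(P[:,2]>z0)&(P[:,2]<z1)]
        if len(P)<5: print(l,'few');continue
        s=(P[:,:2]-o)@u; print(l,len(P),'clamp x',np.round(np.percentile(s,[2,50,98])*1000,1))
    s=observe();print(s['ee_pos'],s['contact_force'],s['t'])
E
python3 -c "from h import *;meas();meas('scene')"
```

```text
trigger_bar 105 clamp x [12.3 32.9 41.6]
jaw_post 10 clamp x [10.9 11.5 16.4]
board 487 clamp x [ 81.8 137.1 205.7]
[ 0.46150376 -0.29690494  0.1314829 ] [ 1.00036685 10.92693404 -4.55038446] 5.2667
trigger_bar 46 clamp x [29.  33.8 42.6]
jaw_post few
board 591 clamp x [ 81.8 149.2 194.9]
[ 0.46150428 -0.29693351  0.13151015] [ 1.05237659 11.29485608 -2.94314529] 5.4667
```

The trigger's stop is at TCP y of about −0.297, and the arm gives about 2.5 N/mm there. Now stroke 2.

move_arm --plan "3 -2.6 22 0 0; 3 -2.6 22 0 0; 3 -2.6 22 0 0; 3 -2.6 22 0 0; 3 0 0 0 0; 3 2.1 -17.6 0 0; 3 2.1 -17.6 0 0; 3 2.1 -17.6 0 0; 3 2.1 -17.6 0 0; 3 2.0 -17.6 0 0"

```text
t: 6.3
ee_pos: [0.4615, -0.2984, 0.132]
tool_rot: [-0.003, 0.666, 0.746, 0.001]
contact_force: [-6.5, 64.5, 27.8]
grip_width: 0.031
grasp_force: 35.3
```

move_arm --plan "3 0 0 0 0; 3 0 0 0 0; 3 -2.6 22 0 0; 3 -2.6 22 0 0; 3 -2.6 22 0 0; 3 -2.6 22 0 0; 3 0 0 0 0; 3 0 0 0 0"

```text
t: 6.97
ee_pos: [0.452, -0.214, 0.1332]
tool_rot: [0.001, 0.666, 0.746, -0.001]
contact_force: [-0.3, 0.2, 0.2]
grip_width: 0.036
grasp_force: 0.0
```

```bash
python3 -c "from h import *;meas()"
```

```text
trigger_bar 90 clamp x [-44.3 -40.1 -30.2]
jaw_post few
board 100 clamp x [ 78.5 123.8 139.9]
[ 0.45186081 -0.21502832  0.13271408] [-0.01108372  0.00746742  0.40671859] 7.1667
```

move_arm --plan "3 1.2 -10 0 0; 3 1.2 -10 0 0; 3 1.2 -10 0 0; 3 1.2 -10 0 0; 3 1.2 -10 0 0; 3 0 0 0 0"

```text
t: 7.67
ee_pos: [0.4583, -0.2657, 0.1326]
tool_rot: [0.001, 0.667, 0.745, 0.0]
contact_force: [1.3, 3.0, 2.5]
grip_width: 0.033
grasp_force: 1.6
```

move_arm --plan "3 1.0 -8 0 0; 3 1.0 -8 0 0; 3 0 0 0 0"

```text
t: 7.92
ee_pos: [0.4599, -0.2781, 0.132]
tool_rot: [-0.001, 0.666, 0.746, 0.001]
contact_force: [-0.6, 8.5, 3.2]
grip_width: 0.035
grasp_force: 3.9
```

move_arm --plan "3 0.7 -6 0 0; 3 0.7 -6 0 0; 3 0 0 0 0"

```text
t: 8.17
ee_pos: [0.4609, -0.288, 0.1307]
tool_rot: [-0.003, 0.666, 0.746, 0.002]
contact_force: [2.4, 10.5, -3.6]
grip_width: 0.035
grasp_force: 4.9
```

move_arm --plan "3 0.5 -4 0 0; 3 0.5 -4 0 0; 3 0 0 0 0"

```text
t: 8.42
ee_pos: [0.4614, -0.2943, 0.1298]
tool_rot: [-0.004, 0.665, 0.747, 0.002]
contact_force: [3.4, 11.9, -8.0]
grip_width: 0.03
grasp_force: 6.4
```

move_arm --plan "3 0.3 -2.5 0 0; 3 0 0 0 0; 3 0 0 0 0"

```text
t: 8.67
ee_pos: [0.4616, -0.2959, 0.1296]
tool_rot: [-0.005, 0.665, 0.747, 0.002]
contact_force: [2.6, 13.2, -9.6]
grip_width: 0.028
grasp_force: 6.9
```

move_arm --plan "3 0.2 -2 0 0; 3 0 0 0 0; 3 0 0 0 0"

```text
t: 8.92
ee_pos: [0.4617, -0.2969, 0.1293]
tool_rot: [-0.005, 0.665, 0.747, 0.002]
contact_force: [2.5, 14.5, -9.7]
grip_width: 0.032
grasp_force: 7.8
```

move_arm --plan "3 -2.6 22 0 0; 3 -2.6 22 0 0; 3 -2.6 22 0 0; 3 -2.7 22.5 0 0; 3 0 0 0 0"

```text
t: 9.33
ee_pos: [0.4516, -0.2118, 0.1323]
tool_rot: [-0.001, 0.664, 0.747, 0.0]
contact_force: [-0.5, 0.4, -1.1]
grip_width: 0.028
grasp_force: 0.0
```

```bash
python3 -c "
from h import *;meas();p,d=snap('side')
cv2.imwrite('pics/s3.png',cv2.resize(p[170:310,290:420,::-1],None,fx=4,fy=4,interpolation=cv2.INTER_CUBIC))"
```

```text
trigger_bar 67 clamp x [-38.1 -34.6 -24.6]
jaw_post few
board none
[ 0.4522329  -0.21689376  0.13257569] [ 0.29571395 -0.12047017 -0.11264809] 9.5333
```

View pics/s3.png

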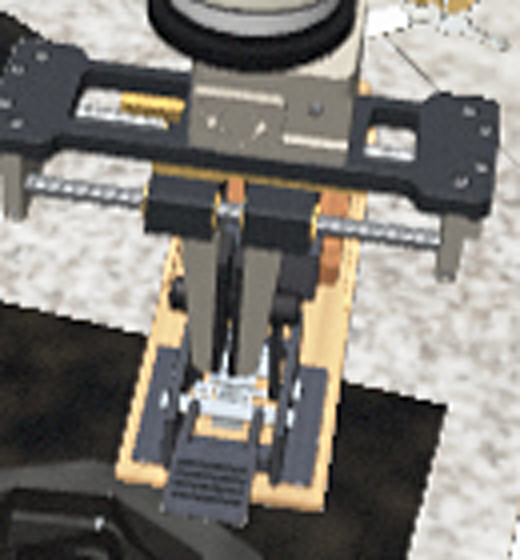

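The gripper hides the jaw in this crop; the bar is back at rest at about (240,300). Stroke 4 goes stepwise, watching the force.

move_arm --plan "3 1.2 -10 0 0; 3 1.2 -10 0 0; 3 1.2 -10 0 0; 3 0 0 0 0"

```text
t: 9.92
ee_pos: [0.4563, -0.246, 0.1329]
tool_rot: [-0.001, 0.667, 0.745, 0.001]
contact_force: [-0.0, 7.9, 5.0]
grip_width: 0.03
grasp_force: 3.8
```

move_arm --plan "3 0.6 -5 0 0; 3 0.6 -5 0 0; 3 0 0 0 0"

```text
t: 10.17
ee_pos: [0.4576, -0.2546, 0.133]
tool_rot: [-0.001, 0.666, 0.746, 0.001]
contact_force: [-1.4, 8.1, 7.6]
grip_width: 0.031
grasp_force: 4.7
```

move_arm --plan "3 0.5 -4 0 0; 3 0 0 0 0"

```text
t: 10.33
ee_pos: [0.458, -0.2585, 0.133]
tool_rot: [-0.001, 0.666, 0.746, 0.001]
contact_force: [-1.5, 9.3, 7.5]
grip_width: 0.033
grasp_force: 4.6
```

move_arm --plan "3 0.5 -4 0 0; 3 0 0 0 0"

```text
t: 10.5
ee_pos: [0.4586, -0.2625, 0.133]
tool_rot: [-0.001, 0.666, 0.746, 0.001]
contact_force: [-1.4, 8.1, 7.1]
grip_width: 0.029
grasp_force: 4.5
```

move_arm --plan "3 0.4 -3 0 0; 3 0 0 0 0"

```text
t: 10.67
ee_pos: [0.4589, -0.265, 0.133]
tool_rot: [-0.001, 0.666, 0.746, 0.001]
contact_force: [-1.1, 10.1, 8.7]
grip_width: 0.035
grasp_force: 5.0
```

move_arm --plan "3 0.4 -3 0 0; 3 0 0 0 0"

```text
t: 10.83
ee_pos: [0.4592, -0.267, 0.133]
tool_rot: [-0.002, 0.666, 0.746, 0.001]
contact_force: [-2.0, 12.3, 10.8]
grip_width: 0.032
grasp_force: 6.1
```

move_arm --plan "3 0.2 -2 0 0; 3 0 0 0 0; 3 0 0 0 0"

```text
t: 11.08
ee_pos: [0.4593, -0.2683, 0.133]
tool_rot: [-0.002, 0.666, 0.746, 0.001]
contact_force: [-1.2, 13.2, 10.1]
grip_width: 0.032
grasp_force: 6.7
```

move_arm --plan "3 0.2 -2 0 0; 3 0 0 0 0; 3 0 0 0 0"

```text
t: 11.33
ee_pos: [0.4595, -0.2696, 0.133]
tool_rot: [-0.002, 0.665, 0.746, 0.002]
contact_force: [-2.2, 14.5, 11.5]
grip_width: 0.032
grasp_force: 7.4
```

move_arm --plan "3 0.2 -2 0 0; 3 0 0 0 0; 3 0 0 0 0"

```text
t: 11.58
ee_pos: [0.4597, -0.271, 0.133]
tool_rot: [-0.003, 0.665, 0.747, 0.002]
contact_force: [-2.9, 15.0, 11.4]
grip_width: 0.033
grasp_force: 8.1
```

move_arm --plan "3 0.2 -1.5 0 0; 3 0 0 0 0; 3 0 0 0 0"

```text
t: 11.83
ee_pos: [0.4598, -0.272, 0.1329]
tool_rot: [-0.003, 0.665, 0.747, 0.002]
contact_force: [-2.8, 16.9, 11.9]
grip_width: 0.032
grasp_force: 8.7
```

move_arm --plan "3 0.2 -1.5 0 0; 3 0 0 0 0; 3 0 0 0 0; 3 0 0 0 0"

```text
t: 12.17
ee_pos: [0.4599, -0.2731, 0.1328]
tool_rot: [-0.003, 0.665, 0.747, 0.002]
contact_force: [-3.0, 17.4, 13.4]
grip_width: 0.036
grasp_force: 9.2
```

move_arm --plan "3 0.1 -1 0 0; 3 0 0 0 0; 3 0 0 0 0; 3 0 0 0 0; 3 0 0 0 0; 3 0 0 0 0; 3 0 0 0 0"

```text
t: 12.75
ee_pos: [0.46, -0.2738, 0.1328]
tool_rot: [-0.004, 0.665, 0.747, 0.002]
contact_force: [-3.1, 17.9, 13.3]
grip_width: 0.037
grasp_force: 9.5
```

```bash
python3 -c "from h import *;meas();meas('scene')"
```

```text
trigger_bar none
jaw_post few
board 307 clamp x [ 92.8 144.  184.2]
[ 0.46001973 -0.27379402  0.13280415] [-3.04428272 18.43259262 12.8501514 ] 12.95
trigger_bar 70 clamp x [-1.2 10.5 22. ]
jaw_post 39 clamp x [73.3 77.8 83.9]
board 365 clamp x [ 95.6 147.2 203.8]
[ 0.46002129 -0.27379293  0.13281631] [-3.55471856 17.94021001 13.08986097] 13.15
```

The push held at 18 N for about 1 s, and the board measures about 120 mm long. I'll back off, lift and check the cap.

move_arm --plan "3 -2.4 20 0 0; 3 -2.4 20 0 0; 3 -2.4 20 0 0; 3 -0.2 6 0 0; 3 0 20 30 0; 3 0 20 30 0; 3 0 0 0 0"

```text
t: 13.73
ee_pos: [0.4561, -0.1723, 0.1974]
tool_rot: [0.004, 0.665, 0.747, 0.002]
contact_force: [1.2, 0.9, 0.4]
grip_width: 0.038
grasp_force: 0.0
```

```bash
python3 -c "
from h import *;meas();meas('scene');p,d=snap('side');q,d=snap('scene')
a=cv2.resize(p[175:275,320:400],None,fx=6,fy=6,interpolation=cv2.INTER_CUBIC)[:,:,::-1]
cv2.imwrite('pics/s4.png',a)"
```

```text
trigger_bar 131 clamp x [-43.9 -40.9 -31.8]
jaw_post few
board 320 clamp x [ 93.1 139.1 195.1]
[ 0.45209372 -0.17508158  0.19201273] [ 0.621067   -0.45286615 -0.98872765] 13.9333
trigger_bar 127 clamp x [-44.2 -40.4 -31.6]
jaw_post 42 clamp x [70.7 75.1 85.3]
board 278 clamp x [ 93.4 146.5 210.2]
[ 0.45190979 -0.1740063   0.19161851] [ 0.35935241 -0.72615844  0.39697458] 14.1333
```

View pics/s4.png

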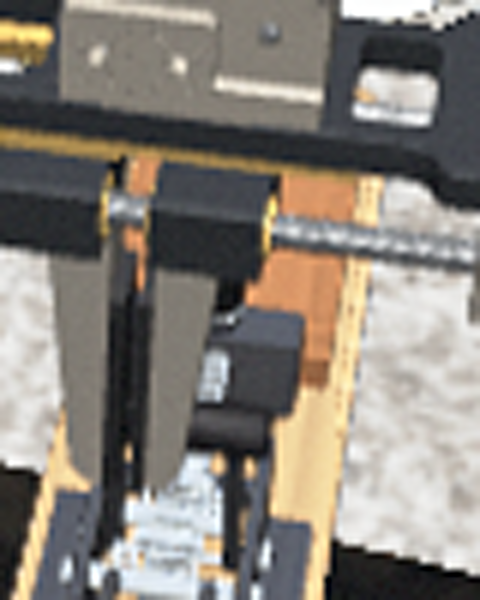

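move_arm --plan "3 2 -36 10 0; 3 2 -36 0 0; 3 2 -36 0 0; 3 2 -36 0 0; 3 2 -36 0 0; 3 2 -36 0 0; 3 2 -36 0 0; 3 2 -36 0 0; 3 2 -20 0 0; 3 0 0 0 0"

```text
t: 15.07
ee_pos: [0.4683, -0.487, 0.2011]
tool_rot: [0.0, 0.669, 0.744, -0.001]
contact_force: [-0.4, -0.6, -0.5]
grip_width: 0.031
grasp_force: 0.0
```

```bash
python3 -c "
from h import *;print(observe()['ee_pos']);p,d=snap('wrist')
cv2.imwrite('pics/w4.png',cv2.resize(p[0:300,170:500,::-1],None,fx=2,fy=2,interpolation=cv2.INTER_CUBIC));meas()"
```

```text
[ 0.46827644 -0.48698039  0.20113552]
trigger_bar few
jaw_post 115 clamp x [70.6 74.9 88.3]
board 939 clamp x [ 95.7 163.  208.8]
[ 0.47102957 -0.4794895   0.2024999 ] [1.1606705  0.18200691 0.24570438] 15.3167
```

View pics/w4.png

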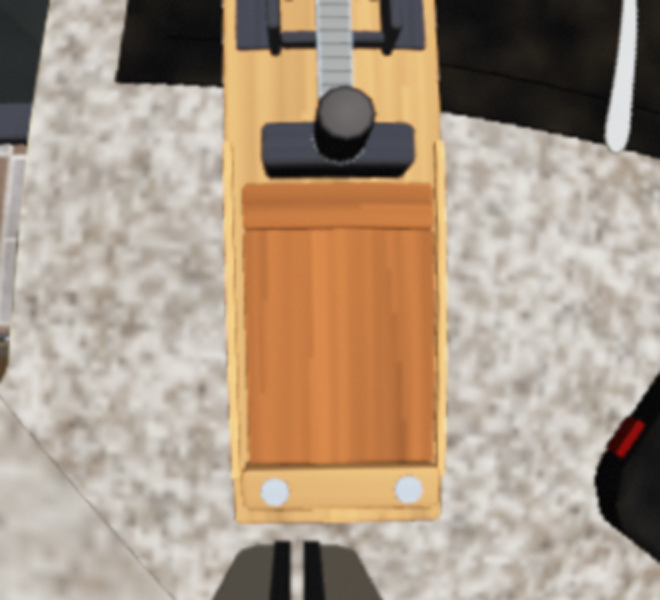

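The wrist view shows the cap flush on the board, with only a seam line at row 228, and the board against the stop at row 465. The jaw has fallen back a few mm from the cap. Next is the release paddle.

move_arm --plan "0 -2.6 34 0 0; 0 -2.6 34 0 0; 0 -2.6 34 0 0; 0 -2.6 34 0 0; 0 -2.6 34 0 0; 0 -2.6 34 0 0; 0 -2.6 34 0 0; 0 -2.6 34 0 0; 0 -2.6 34 0 0; 0 0 0 0 0"

```text
t: 16.15
ee_pos: [0.4465, -0.1674, 0.2032]
tool_rot: [-0.001, 0.662, 0.749, 0.0]
contact_force: [-0.2, -0.6, -0.0]
grip_width: 0.003
grasp_force: 0.0
```

move_arm --plan "0 0 0 -30 0; 0 0 0 -30 0; 0 0 0 -30 0; 0 0 0 0 0; 0 0 0 0 0"

```text
t: 16.57
ee_pos: [0.4463, -0.1743, 0.1122]
tool_rot: [-0.001, 0.665, 0.746, -0.0]
contact_force: [-0.2, 0.2, 0.8]
grip_width: 0.005
grasp_force: 0.0
```

move_arm --plan "0 0 1 -8 0; 0 0 0 -8 0; 0 0 0 -6 0; 0 0 0 -6 0; 0 0 0 0 0"

```text
t: 16.98
ee_pos: [0.448, -0.1726, 0.0847]
tool_rot: [0.0, 0.665, 0.746, 0.001]
contact_force: [0.2, 1.4, 2.2]
grip_width: 0.002
grasp_force: 0.8
```

move_arm --plan "0 0 0 -4 0; 0 0 0 -4 0; 0 0 0 0 0; 0 0 0 0 0"

```text
t: 17.32
ee_pos: [0.4479, -0.1727, 0.077]
tool_rot: [0.0, 0.666, 0.746, 0.001]
contact_force: [1.5, 5.5, 3.6]
grip_width: 0.003
grasp_force: 2.3
```

move_arm --plan "0 0 0 -3 0; 0 0 0 0 0; 0 0 0 0 0"

```text
t: 17.57
ee_pos: [0.4482, -0.1727, 0.0757]
tool_rot: [0.001, 0.666, 0.746, 0.001]
contact_force: [-4.3, 7.4, 20.8]
grip_width: 0.009
grasp_force: 11.0
```

```bash
python3 -c "
from h import *;print(observe()['ee_pos'],observe()['contact_force']);p,d=snap('side')
cv2.imwrite('pics/s5.png',cv2.resize(p[170:310,290:420,::-1],None,fx=4,fy=4,interpolation=cv2.INTER_CUBIC))"
```

```text
[ 0.44821454 -0.17267419  0.07567421] [-4.25684039  7.3594431  20.77116233]
```

View pics/s5.png

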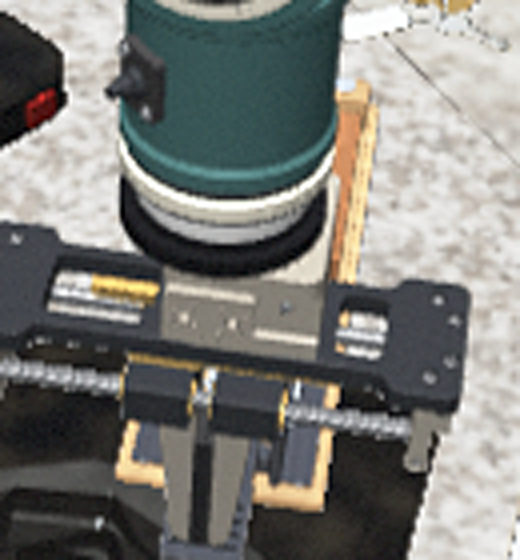

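The fingers bottomed the paddle against its stop (21 N, tip at about 0.054), so the release is fully down. Next I go up and over to the front of the post.

move_arm --plan "0 0 0 40 0; 0 0 0 40 0; 0 0 0 40 0; 0 4 -36 6 0; 0 4 -36 0 0; 0 4 -36 0 0; 0 4 -36 0 0; 0 4 -36 0 0; 0 4 -34 0 0; 0 0 0 0 0"

```text
t: 18.45
ee_pos: [0.4692, -0.3968, 0.1994]
tool_rot: [0.002, 0.67, 0.743, -0.002]
contact_force: [-0.8, -0.4, -0.3]
grip_width: 0.007
grasp_force: 0.0
```

```bash
python3 -c "from h import *;meas();meas('scene')
for c in ('side','scene'):
  p,d=snap(c);r=cut_out(c,'release_paddle')
  if r:
    P=cloud(c,r[0]['pixels'],d);P=P[P[:,1]>-.2];print(c,np.round(np.percentile(P,[10,50,95],axis=0),3).tolist())"
```

```text
trigger_bar 288 clamp x [-44.2 -40.2 -31. ]
jaw_post 114 clamp x [70.2 75.1 90.3]
board 960 clamp x [ 94.5 162.9 209. ]
[ 0.47109082 -0.38716938  0.19950372] [-0.22933236  1.45098085  0.32474472] 18.65
trigger_bar 174 clamp x [-44.  -41.  -32.9]
jaw_post none
board 715 clamp x [ 96.3 165.7 208.1]
[ 0.47144555 -0.38707621  0.19993627] [-0.02682948  0.03202142  0.70100887] 18.85
side [[0.433, -0.193, 0.046], [0.447, -0.178, 0.052], [0.463, -0.162, 0.059]]
scene [[0.433, -0.193, 0.048], [0.447, -0.178, 0.054], [0.463, -0.161, 0.06]]
```

The paddle is down at 0.053. Now descend in front of the post and push the jaw back.

move_arm --plan "0 0 0 -33 0; 0 0 0 -33 0; 0 0 0 -32 0; 0 0 0 0 0; 0 0 0 0 0"

```text
t: 19.47
ee_pos: [0.4704, -0.3874, 0.1005]
tool_rot: [-0.002, 0.666, 0.746, 0.0]
contact_force: [-0.2, -0.6, 0.9]
grip_width: 0.003
grasp_force: 0.0
```

move_arm --plan "0 -0.8 7 0 0; 0 -0.8 7 0 0; 0 -0.8 7 0 0; 0 -0.8 7 0 0; 0 -0.8 7 0 0; 0 0 0 0 0"

```text
t: 19.97
ee_pos: [0.4681, -0.3524, 0.1038]
tool_rot: [0.002, 0.666, 0.746, 0.0]
contact_force: [0.2, 0.6, -0.2]
grip_width: 0.002
grasp_force: 0.0
```

move_arm --plan "0 -0.8 6 0 0; 0 -0.8 6 0 0; 0 0 0 0 0"

```text
t: 20.22
ee_pos: [0.4664, -0.341, 0.1033]
tool_rot: [0.001, 0.666, 0.746, 0.0]
contact_force: [0.8, -2.7, 2.0]
grip_width: 0.008
grasp_force: 1.4
```

move_arm --plan "0 -0.4 3 0 0; 0 -0.4 3 0 0; 0 0 0 0 0; 0 0 0 0 0"

```text
t: 20.55
ee_pos: [0.4661, -0.3395, 0.1033]
tool_rot: [0.004, 0.667, 0.745, -0.001]
contact_force: [1.7, -10.1, 0.6]
grip_width: 0.003
grasp_force: 5.0
```

```bash
python3 -c "from h import *;meas();meas('scene')"
```

```text
trigger_bar 291 clamp x [-44.1 -40.5 -31.1]
jaw_post 110 clamp x [33.9 38.5 49.6]
board 813 clamp x [ 92.5 133.4 202.6]
[ 0.46615317 -0.33948313  0.10331995] [ 2.67854748 -9.77739321  1.45221394] 20.75
trigger_bar 198 clamp x [-44.2 -39.9 -30.5]
jaw_post 86 clamp x [34.2 38.8 54.1]
board 615 clamp x [ 92.1 142.4 204. ]
[ 0.46617833 -0.3394606   0.10332682] [  1.35091028 -10.30915366   0.20883656] 20.95
```

The jaw is against its rear stop: the post rear is at about 34 mm and the push at 10 N. Backing away.

move_arm --plan "0 1 -9 0 0; 0 0.6 -5 0 0; 0 0 0 30 0; 0 0 0 40 0; 0 0 0 40 0; 0 0 -30 0 0; 0 0 -40 0 0; 0 0 -40 0 0; 0 0 -40 0 0; 0 0 0 0 0"

```text
t: 21.78
ee_pos: [0.4625, -0.5075, 0.2101]
tool_rot: [0.0, 0.67, 0.743, -0.002]
contact_force: [-2.2, 0.1, -1.1]
grip_width: 0.005
grasp_force: 0.0
```

```bash
python3 -c "
from h import *
meas();p,d=snap('wrist');cv2.imwrite('pics/w6.png',cv2.resize(p[0:300,170:500,::-1],None,fx=2,fy=2,interpolation=cv2.INTER_CUBIC))"
```

```text
trigger_bar 262 clamp x [-44.  -40.8 -31.8]
jaw_post 122 clamp x [34.2 39.  52.9]
board 1279 clamp x [ 93.1 152.8 210.9]
[ 0.46671766 -0.49731747  0.21089773] [ 0.03745286 -0.0941321   0.27492411] 21.9833
```

View pics/w6.png

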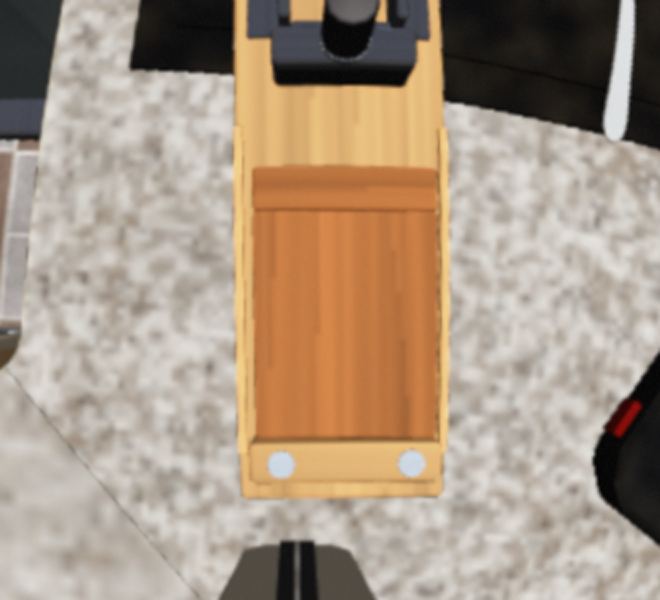

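The jaw is fully back at row 80, the cap is flush (seam at row 210), and the board lies at the stop. Handing in.

```bash
python3 -c "from station import *;print(sign_off())"
```

```text
the job is handed in; nothing more can be done
None
```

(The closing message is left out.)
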